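# Candle a sample tube over the inspection lamp

## Robot

A 7-joint arm with a two-finger parallel gripper is mounted at the origin on a cart in front of the work surface, level with it; the furniture and walls round the work are solid. World frame = base frame: x ahead of the robot, y to its left, z up, the work surface at z = 0. Lengths are in m, angles in rad, forces in N, time in s.
With the tool pointing down it reaches from about 0.35 to 0.9 m from the base axis. Payload 8.1 kg.
Tool frame: the origin (TCP) lies on the centre line of the jaws, within the pads' length; the fingertips stand 19 mm ahead of it and the grasp point (between the pads) is the TCP (arm.tip_reach is the distance from the TCP to the fingertips, in m); z points along the fingers, y is the line along which they close (so a half turn about z gives the same grasp; the last joint's range is limited). The gripper opens to 92 mm and grips with 3 to 60 N. Pads are 19 mm wide; open, the fingers measure 130 mm over their backs; the gripper's body (75 mm by 190 mm) begins 47 mm behind the grasp point.
Start: joints at [-1.228, 0.434, 0.025, 1.573, -0.012, 1.134, -0.075], TCP at [0.27, 0.564, 0.246] pointing down, gripper open.
Joint ranges: [-2.62, 2.62], [-0.44, 2.09], [-1.27, 1.32], [0.08, 2.57], [-1.32, 4.46], [0.12, 2], [-2.74, 2.74]. Speed limits (rad/s): [2.22, 2.22, 3.01, 3.01, 3.14, 3.14, 3.14].

## Interface

Orientations are given as a rotation vector (axis times angle).
In Python, from cell import arm gives the robot as it stands.
- The arm moves only by the tool arm_command, never from a script. Its argument "targets" is a list that holds one entry, the list of rows, each a list of 6 numbers: the shift along the tool's x, y, z in m, then the turn, a rotation vector about the tool's x, y, z in rad. A call has 1 to 10 rows; each row shifts and turns the commanded pose from where the row before left it, along the tool's axes as they then stand; what a row does not reach is not made up. A row lasts 1/8 s, in which the tool goes at most 62.5 mm and 10.7 degrees, less where a joint would pass 70% of its speed; a pose out of reach is approached as far as the arm can. A call with a gripper value outside its range is refused whole. "jaw" is the finger opening in m, from 0 to 0.0918, set as the call begins (left out, the last holds). The fingers move at their own pace and stop on an object; "newtons" is the grip in N (left out, the last holds). Time passes only in rows, so rows that do not move let the fingers close. It gives the time, the measured TCP pose, the force, the opening and the grip force at its end, in the units of the state.
- arm.observe(): the state, without advancing time (a new reading comes with each control period).
- arm.get_image(name): name is "scene" or "top" or "wrist"; returns a dict with "pixels" (384x512x3 uint8, red, green, blue), "z_map" (384x512 float32, m along the optical axis (not along the pixel's ray), 0 where there is no reading), "fx", "fy", "cx", "cy" (pixels), "dist" ([k1, k2, p1, p2, k3] as OpenCV has them; the pictures are not rectified), "xyz" and "rotation" of the camera in the world; the wrist camera has in their place "T_tool_cam" (4x4, takes a point from camera to tool coordinates, whose origin is the TCP and whose axes are the flange's). Camera axes: x right, y down, z forward; pixel columns grow to the right and rows downward; lengths in m; the calibration is good to about 2 mm. A picture is of the moment at which its call begins: read the wrist's pose just before it.
- arm.sign_off(): hands the job in; it is judged then, once.
The state is a dict: "clock": time; "joints": joint angles; "dq": joint speeds; "joint_efforts": joint torques, N m; "position": TCP position; "ee_rot": TCP orientation; "force": force on the tool from outside, world axes, zero at the start; "ft_torque": the same for the moment, N m; "width": opening from 0.0 (shut) to 1.0 (fully open); "gripper_force": force on a finger pad.
Only numpy, scipy, OpenCV 4.12 (cv2) and the standard library are available. Lean on these libraries where they do the work, as an engineer would, in place of code of your own. Each camera call takes 0.05 s, during which the arm holds its last target. There are 200 camera calls.

## Task

Make the lamp ready and hold the sample up for inspection: push the open filter drawer of the inspection lamp fully home until it seats in its detent, then draw the tall capped tube out of the white three-well block, leaving the two short vials standing in their wells and everything else on the table where it lies. Hold the tube in the gripper over the middle of the lamp's white window, cap end up and leaning about 45 degrees from upright (towards any side), its lower end some 5 to 10 cm above the window and never touching the lamp. Finish while holding it still there: do not put it down or let go.

Things in the scene. Friction and masses are not known exactly. Their poses are not given: they have to be found in the camera images.
- lamp_window (a point): Centre of the white window (82 x 100 mm) in the top face of the inspection lamp, at the height of that face. The lamp is a fixed grey box, 120 (x) x 150 (y) x 50 mm high, standing to the robot's left or right, with the vial block on the other side. Axes are the lamp's: x from the drawer side to the back of the lamp, y to its left, z up.
- drawer_pull (a point): Middle of the front face of the black pull bar (64 mm wide, 12 mm high, stands 8 mm off the drawer front) on the filter drawer; it moves with the drawer and lies 28 mm above the table, 76 mm + the drawer's opening from the window centre along the lamp's -x. The aluminium drawer front behind it is 122 mm wide and spans 12 to 44 mm above the table, standing 8 mm proud of the lamp's front face even when home. Axes as the lamp's.
- filter_drawer (a joint): Opening of the filter drawer in m: 0 is fully home, positive is out towards the lamp's -x (up to 0.07). It slides with about 1 N of friction and stays where left; a sprung detent resists with some 4 N in the last 12 mm and over the last 3 mm pulls it in against its stop.
- tube_center (a point): Centre, half-way up, of the tall capped tube: 95 mm long, clear glass body 19.6 mm in diameter with a paper label, white ribbed cap 22 mm in diameter over the top 22 mm; about 40 g. Its z axis runs along the tube to the cap end. It stands in one of the block's wells, foot 8 mm above the table, cap from 81 to 103 mm above the table.
- tube_foot (a point): Centre of the lower end face of the tall tube, 47.5 mm below its centre along its own z; axes as the tube's.
- vial_block: Fixed white block with three round wells in a row, 46 (x) x 160 (y) x 38 mm high; origin at the centre of its underside. The wells are 22 mm wide, 30 mm deep and lie at y = -50, 0 and +50 mm of the block's frame; which well holds what varies.
- vial_a_center (a point): Centre of a short capped vial, 20 mm in diameter and 53 mm tall, standing in another well (top 61 mm above the table); z along the vial. To be left alone.
- vial_b_center (a point): Centre of the other short vial, the same size. To be left alone.
- eraser_1: Eraser lying on the table, 23 x 55 x 12 mm; origin at the centre of its underside. To be left alone.
- pen_1: Pen lying on the table, 142 mm long (along its y), 11 mm thick; origin at the centre of its underside. To be left alone.
- tape_1: Roll of label tape lying flat, 56 mm wide, 12 mm high; origin at the centre of its underside. To be left alone.
- loupe_1: Folding loupe lying flat, 34 x 52 x 14 mm; origin at the centre of its underside. To be left alone.
- clip_1: Magnet clip lying flat, 37 x 32 x 13 mm; origin at the centre of its underside. To be left alone.

How it is judged:
By the outcome, as a careful person would: the job done as asked, in the order asked, and still so for the second after the job is handed in, while the arm keeps its last pose, push and grip.
It also fails if it takes over 51 s, if anything falls off the work surface, if the arm or the gripper's body presses on something with over 40 N, if the wrist force passes 120 N, or if a joint passes its speed limit or range.

## Working session

There is one attempt and no reset: what is moved stays moved. The work goes in short steps, Python scripts to look and compute and a tool call to move; the robot and the scene stay as the last step left them, time stands still between calls to the robot, and variables do not carry over. Pictures are saved under pics/ and viewed, at most 10 in all, crops included, and the job is handed in when it is done.

Besides the shell and the picture viewer there is one more tool, called after "Request:" in YAML: its name, and indented under it one key for each argument. arm_command: Moves the arm, as the interface text tells. Its arguments: {"type":"object","properties":{"targets":{"type":"array","items":{"type":"array","items":{"type":"array","items":{"type":"number"}}}},"jaw":{"type":"number"},"newtons":{"type":"number"}},"required":["targets"]}

```bash
mkdir -p pics; ls; python3 - <<'E'
from cell import arm
import cv2,numpy as np
s=arm.observe();print(s)
for n in ("scene","top"):
    d=arm.get_image(n);np.savez(n+".npz",**d)
    cv2.imwrite(f"pics/{n}0.png",d["pixels"][:,:,::-1])
    print(n,d["fx"],d["cx"],d["cy"],d["dist"],d["xyz"],d["rotation"])
E
```

```text
pics
{'clock': 0.0, 'joints': array([-1.22758084,  0.4352252 ,  0.02498374,  1.5741296 , -0.01157827,
        1.13398361, -0.0750849 ]), 'dq': array([ 0.00060009, -0.00043615, -0.00050459, -0.00140823,  0.00138379,
       -0.00085576, -0.00044607]), 'joint_efforts': array([-3.54185613e-04, -6.67838573e+01,  9.84919667e-01, -3.14473557e+01,
       -6.05607172e-02,  4.25156776e-02,  1.57961535e-04]), 'position': array([0.26934524, 0.56343631, 0.24493113]), 'ee_rot': array([-6.94544088e-01, -3.06366320e+00,  2.49779570e-03]), 'force': array([-0.25343715,  0.13796427, -0.36547176]), 'ft_torque': array([-0.0229082 ,  0.00550641,  0.02214371]), 'gripper_force': 0.0, 'width': 0.9989070268876702}
scene 359.90712569930304 261.249512142127 192.93400840033613 [-0.02417331  0.          0.          0.          0.        ] [-0.21366528 -0.52003902  0.46220695] [-1.82294371  0.93291552 -0.61151788]
top 363.01275065082234 253.59367232343217 187.11836805471026 [0.01098237 0.         0.         0.         0.        ] [ 0.32884624 -0.02281696  1.24298018] [-2.14118873  2.13603263 -0.12341591]
```

View pics/top0.png

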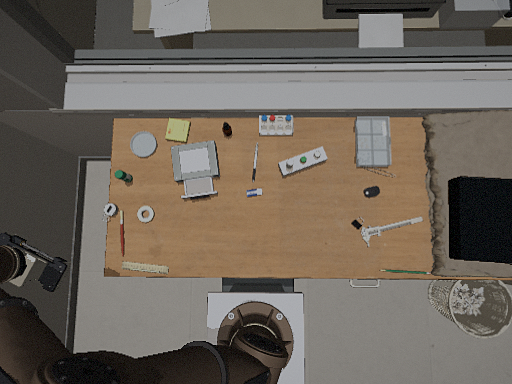

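View pics/scene0.png

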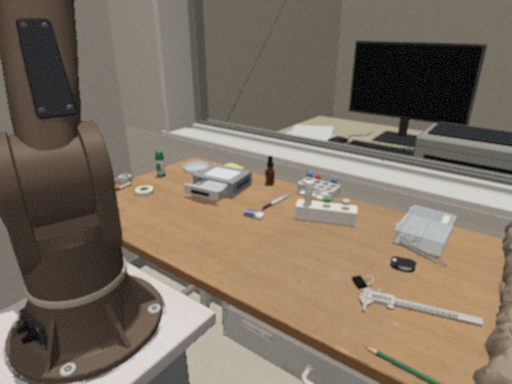

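The top view shows the lamp at about (195,162), with its open drawer at (200,187). The block is at (302,161), with wells at about (289,165), (303,160) and (317,155). I'll zoom in on both.

```bash
cat > h.py <<'E'
import numpy as np,cv2
from scipy.spatial.transform import Rotation as R
def load(n): return dict(np.load(n+".npz"))
def pose(d): return R.from_rotvec(d["rotation"]).as_matrix(),d["xyz"]
def ray(d,uv):
    K=np.array([[d["fx"],0,d["cx"]],[0,d["fy"],d["cy"]],[0,0,1.]])
    p=cv2.undistortPoints(np.float64(uv).reshape(-1,1,2),K,np.float64(d["dist"])).reshape(-1,2)
    Rm,t=pose(d); return np.c_[p,np.ones(len(p))]@Rm.T,t
def plane(d,uv,z):
    r,t=ray(d,uv); return t+r*((z-t[2])/r[:,2])[:,None]
def cloud(d):
    v,u=np.mgrid[:384,:512]; r,t=ray(d,np.c_[u.ravel(),v.ravel()])
    return (t+r*d["z_map"].reshape(-1,1)).reshape(384,512,3)
E
python3 - <<'E'
from h import *
t=load("top");s=load("scene")
a=cv2.resize(t["pixels"][110:220,160:340],(800,489),interpolation=cv2.INTER_CUBIC)
b=cv2.resize(s["pixels"][150:235,170:370],(800,340),interpolation=cv2.INTER_CUBIC)
cv2.imwrite("pics/a.png",a[:,:,::-1]);cv2.imwrite("pics/b.png",b[:,:,::-1])
P=cloud(t)
for nm,reg,lo,hi in (("lamp",(165,225,135,200),.042,.06),("front",(165,225,175,205),.02,.048),("block",(270,335,140,180),.028,.045),("tall",(270,335,130,180),.09,.13),("vials",(270,335,130,180),.05,.075)):
    u0,u1,v0,v1=reg; q=P[v0:v1,u0:u1].reshape(-1,3); m=(q[:,2]>lo)&(q[:,2]<hi)
    r=cv2.minAreaRect(np.float32(q[m][:,:2]*1000)); print(nm,m.sum(),r,q[m].mean(0))
E
```

```text
lamp 1615 ((556.9249267578125, 202.37158203125), (180.98660278320312, 150.3157958984375), 8.557417869567871) [0.58131257 0.20544208 0.04895506]
front 629 ((497.7922668457031, 196.69813537597656), (81.17401123046875, 147.03175354003906), 1.812004566192627) [0.49787009 0.19524674 0.02969344]
block 523 ((587.4441528320312, -159.2467498779297), (46.92628479003906, 161.51063537597656), 20.622045516967773) [ 0.58599387 -0.15986891  0.03764118]
tall 41 ((568.44482421875, -111.6292724609375), (20.009113311767578, 19.768400192260742), 43.1459846496582) [ 0.56857156 -0.11181307  0.10159794]
vials 71 ((586.7498779296875, -157.5537872314453), (19.47917366027832, 115.71354675292969), 21.646400451660156) [ 0.59118543 -0.17198087  0.06014328]
```

View pics/a.png

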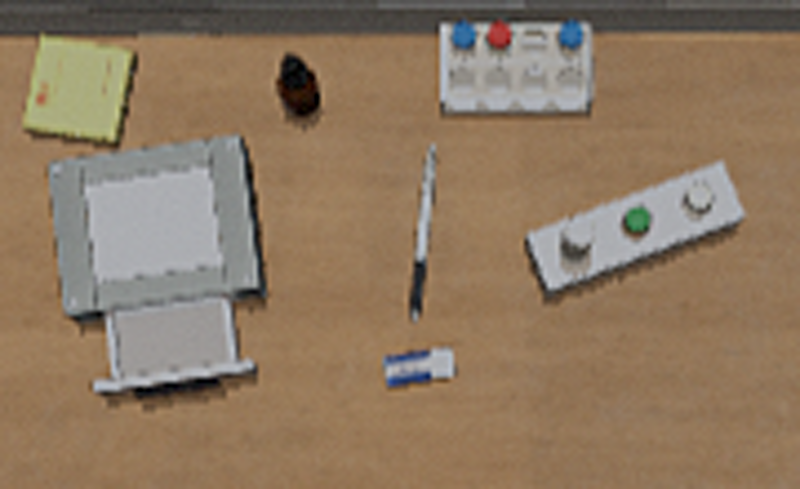

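View pics/b.png

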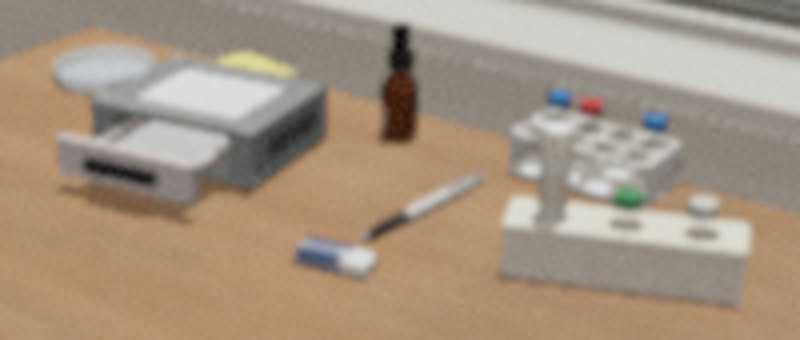

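The tall tube is in the well nearest the lamp, around crop (576,240). The drawer is open towards the robot, and its front edge runs about (95,388) to (255,368) in the crop. Next I'll measure the lamp precisely.

```bash
python3 - <<'E'
from h import *
t=load("top");P=cloud(t);g=t["pixels"].astype(int)
c=P[130:200,165:230].reshape(-1,3);col=g[130:200,165:230].reshape(-1,3)
for lo in (.046,.048): 
    m=(c[:,2]>lo)&(c[:,2]<.058); print(m.sum(),cv2.minAreaRect(np.float32(c[m][:,:2]*1000)))
# window by brightness
sub=g[130:185,165:230].min(2); w=(sub>150).astype(np.uint8)
n,l,st,ce=cv2.connectedComponentsWithStats(w)
k=1+np.argmax(st[1:,4]);ys,xs=np.where(l==k);q=plane(t,np.c_[xs+165,ys+130],.05)
print(st[k],ce[k],cv2.minAreaRect(np.float32(q[:,:2]*1000)),q.mean(0))
# front strip along lamp axes
for yaw in (np.radians(8.5),):
    ex=np.array([np.cos(yaw),np.sin(yaw)])
    x=c[:,:2]@ex; y=c[:,:2]@np.array([-ex[1],ex[0]])
    for a in np.arange(.46,.70,.006):
        m=(x>a)&(x<a+.006)&(c[:,2]>.008); 
        if m.any(): print(round(a,3),m.sum(),np.percentile(c[m,2],[10,50,90]).round(3),y[m].min().round(3),y[m].max().round(3))
E
```

```text
1417 ((575.0640869140625, 175.93585205078125), (205.95654296875, 208.44606018066406), 9.672607421875)
1021 ((575.6334228515625, 175.71340942382812), (204.423583984375, 208.39305114746094), 9.837862014770508)
[ 14  17  31  27 633] [28.97472354 30.15797788] ((588.2369384765625, 206.8743438720703), (78.48052215576172, 95.61932373046875), 8.25445556640625) [0.58687945 0.20664997 0.05      ]
0.478 11 [0.026 0.031 0.036] 0.089 0.145
0.484 33 [0.029 0.034 0.035] 0.083 0.15
0.49 90 [0.028 0.042 0.046] 0.057 0.178
0.496 38 [0.028 0.042 0.045] 0.058 0.176
0.502 50 [0.02  0.023 0.028] 0.071 0.164
0.508 47 [0.021 0.024 0.029] 0.072 0.164
0.514 50 [0.021 0.024 0.029] 0.071 0.164
0.52 49 [0.021 0.024 0.03 ] 0.07 0.166
0.526 49 [0.021 0.024 0.027] 0.071 0.166
0.532 52 [0.021 0.024 0.03 ] 0.07 0.164
0.538 44 [0.022 0.025 0.029] 0.072 0.165
0.544 52 [0.02  0.024 0.029] 0.07 0.164
0.55 146 [0.02  0.046 0.052] 0.043 0.192
0.556 83 [0.047 0.05  0.052] 0.043 0.192
0.562 84 [0.046 0.05  0.053] 0.043 0.191
0.568 73 [0.047 0.05  0.054] 0.043 0.189
0.574 80 [0.045 0.048 0.052] 0.043 0.19
0.58 80 [0.046 0.048 0.052] 0.043 0.193
0.586 84 [0.045 0.049 0.051] 0.043 0.192
0.592 73 [0.046 0.048 0.052] 0.043 0.191
0.598 84 [0.045 0.049 0.052] 0.042 0.19
0.604 72 [0.046 0.049 0.052] 0.042 0.193
0.61 84 [0.046 0.049 0.052] 0.043 0.192
0.616 78 [0.045 0.048 0.052] 0.043 0.192
0.622 76 [0.046 0.049 0.052] 0.042 0.191
0.628 79 [0.046 0.048 0.053] 0.043 0.19
0.634 82 [0.045 0.048 0.051] 0.042 0.19
0.64 73 [0.045 0.048 0.052] 0.043 0.193
0.646 84 [0.046 0.049 0.052] 0.043 0.192
0.652 81 [0.046 0.05  0.053] 0.043 0.191
0.658 78 [0.046 0.05  0.053] 0.043 0.189
0.664 70 [0.048 0.05  0.052] 0.046 0.189
0.67 7 [0.046 0.047 0.048] 0.066 0.18
0.682 1 [0.016 0.016 0.016] 0.146 0.146
0.688 30 [0.017 0.032 0.048] -0.012 0.159
0.694 34 [0.015 0.021 0.056] -0.013 0.176
```

Request:
arm_command:
  targets:
    - [[0,0,0,0,0,0.14],[0,0,0,0,0,0.14],[0,0,0,0,0,0.14],[0,0,0,0,0,0.14],[0,0,0,0,0,0.14],[0,0,0,0,0,0.14],[0,0,0,0,0,0.14]]
  jaw: 0
  newtons: 40

```text
clock: 0.98
position: [0.2694, 0.5637, 0.2453]
ee_rot: [2.06, 2.372, -0.001]
force: [-0.4, -0.0, 0.4]
width: 0.285
gripper_force: 0.0
```

Request:
arm_command:
  targets:
    - [[-0.04,0.009,0,0,0,0],[-0.04,0.009,0,0,0,0],[-0.04,0.009,0,0,0,0],[-0.04,0.009,0,0,0,0],[-0.04,0.009,0,0,0,0],[-0.04,0.008,0.01,0,0,0],[-0.04,0.008,0.02,0,0,0],[-0.04,0.008,0.02,0,0,0],[-0.04,0.008,0.02,0,0,0],[-0.04,0.008,0.02,0,0,0]]

```text
clock: 2.22
position: [0.4115, 0.1791, 0.1551]
ee_rot: [2.054, 2.377, 0.0]
force: [0.4, 0.7, -0.0]
width: 0.003
gripper_force: 0.0
```

```bash
cat >> h.py <<'E'
def to(s,p,ry):
    """tool-frame shift and turn from state s to TCP p with tool z down and tool y at world angle ry (deg)"""
    a=np.radians(ry); y=np.array([np.cos(a),np.sin(a),0]); z=np.array([0,0,-1.]); T=np.c_[np.cross(y,z),y,z]
    Rc=R.from_rotvec(s["ee_rot"]); dr=(Rc.inv()*R.from_matrix(T)).as_rotvec()
    return "turn",dr.round(4),"shift after turn",(T.T@(np.array(p)-s["position"])).round(4)
E
python3 -c "
from h import *;from cell import arm
s=arm.observe();print(s['clock'],s['position'],s['joints'].round(2),s['width'],s['force']);print(to(s,[.413,.1805,.037],8.5))"
```

```text
2.225 [0.41151879 0.1791215  0.15510212] [-0.84  0.27  0.38  2.12 -0.14  0.78 -0.23] 0.003136912418217512 [ 0.37297731  0.69748524 -0.03839693]
('turn', array([ 0.0001, -0.    , -0.0031]), 'shift after turn', array([0.0011, 0.0017, 0.1181]))
```

Request:
arm_command:
  targets:
    - [[0,0,0.03,0,0,0],[0,0,0.03,0,0,0],[0,0,0.03,0,0,0],[0,0,0.02,0,0,0],[0,0,0.008,0,0,0],[0,0,0,0,0,0]]

```text
clock: 2.98
position: [0.4112, 0.1802, 0.0376]
ee_rot: [-2.055, -2.376, 0.001]
force: [-0.4, -0.5, 0.2]
width: 0.005
gripper_force: 0.0
```

Request:
arm_command:
  targets:
    - [[0,0.008,0,0,0,0],[0,0.008,0,0,0,0],[0,0.008,0,0,0,0],[0,0.007,0,0,0,0],[0,0.007,0,0,0,0],[0,0.007,0,0,0,0],[0,0.007,0,0,0,0],[0,0.007,0,0,0,0],[0,0.006,0,0,0,0],[0,0,0,0,0,0]]

```text
clock: 4.22
position: [0.4764, 0.1898, 0.0377]
ee_rot: [2.055, 2.376, 0.001]
force: [0.0, 0.2, -0.3]
width: 0.004
gripper_force: 0.0
```

Request:
arm_command:
  targets:
    - [[0,0.004,0,0,0,0],[0,0.004,0,0,0,0]]

```text
clock: 4.47
position: [0.4835, 0.1909, 0.0377]
ee_rot: [-2.054, -2.376, 0.001]
force: [-1.9, 0.3, 0.5]
width: 0.004
gripper_force: 0.5
```

Request:
arm_command:
  targets:
    - [[0,0.003,0,0,0,0],[0,0,0,0,0,0]]

```text
clock: 4.72
position: [0.4865, 0.1913, 0.0376]
ee_rot: [-2.055, -2.376, 0.001]
force: [-1.0, -0.7, 0.3]
width: 0.004
gripper_force: 0.8
```

Request:
arm_command:
  targets:
    - [[0,0.003,0,0,0,0],[0,0,0,0,0,0]]

```text
clock: 4.97
position: [0.4881, 0.1915, 0.0376]
ee_rot: [-2.053, -2.375, 0.003]
force: [-5.7, -0.8, 5.0]
width: 0.004
gripper_force: 3.3
```

```bash
python3 - <<'E'
from h import *;from cell import arm
s=arm.observe();print(s['clock'],s['position'],s['force'])
d=arm.get_image("top");np.savez("top1.npz",**d)
cv2.imwrite("pics/t1.png",cv2.resize(d["pixels"][110:260,140:340],(800,600),interpolation=cv2.INTER_CUBIC)[:,:,::-1])
E
```

```text
4.975 [0.48810327 0.19153879 0.03755159] [-5.68268733 -0.76668052  5.04890071]
```

View pics/t1.png

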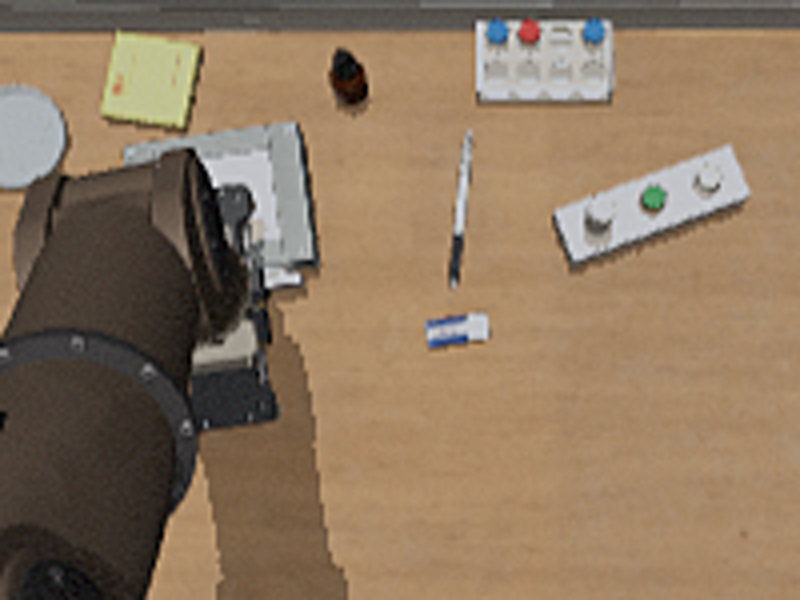

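The arm covers most of the drawer, but its front's right corner is still visible at about (285,280), slightly proud. I'll measure how far out it is.

```bash
python3 - <<'E'
from h import *
yaw=np.radians(8.5);ex=np.array([np.cos(yaw),np.sin(yaw)]);ey=np.array([-ex[1],ex[0]])
d=load("top1");P=cloud(d)
c=P[150:200,195:222].reshape(-1,3);x=c[:,:2]@ex;y=c[:,:2]@ey
for a in np.arange(.51,.58,.004):
    m=(x>a)&(x<a+.004)&(c[:,2]>.008)&(c[:,2]<.065)&(y>.043)&(y<.075)
    if m.any(): print(round(a,3),m.sum(),np.percentile(c[m,2],[10,50,90]).round(3),y[m].min().round(3),y[m].max().round(3))
E
```

```text
0.53 7 [0.018 0.027 0.041] 0.059 0.074
0.534 8 [0.033 0.043 0.047] 0.058 0.073
0.538 6 [0.038 0.043 0.047] 0.057 0.073
0.542 1 [0.032 0.032 0.032] 0.071 0.071
0.546 2 [0.028 0.029 0.03 ] 0.07 0.075
0.55 28 [0.018 0.038 0.049] 0.044 0.075
0.554 12 [0.045 0.05  0.05 ] 0.043 0.073
0.558 12 [0.047 0.05  0.052] 0.044 0.073
0.562 11 [0.045 0.051 0.053] 0.043 0.073
0.566 11 [0.037 0.048 0.051] 0.043 0.072
0.57 13 [0.047 0.05  0.052] 0.044 0.075
0.574 13 [0.046 0.049 0.052] 0.043 0.075
0.578 12 [0.047 0.05  0.053] 0.043 0.074
```

Request:
arm_command:
  targets:
    - [[0,0.003,0,0,0,0],[0,0,0,0,0,0]]

```text
clock: 5.28
position: [0.491, 0.192, 0.0376]
ee_rot: [-2.053, -2.375, 0.003]
force: [-5.3, -1.6, 3.9]
width: 0.005
gripper_force: 3.3
```

Request:
arm_command:
  targets:
    - [[0,0.003,0,0,0,0],[0,0,0,0,0,0]]

```text
clock: 5.52
position: [0.4956, 0.1927, 0.0377]
ee_rot: [2.055, 2.376, 0.0]
force: [-0.7, -1.2, 0.5]
width: 0.007
gripper_force: 0.6
```

Request:
arm_command:
  targets:
    - [[0,0.002,0,0,0,0],[0,0,0,0,0,0]]

```text
clock: 5.78
position: [0.497, 0.1929, 0.0377]
ee_rot: [-2.054, -2.376, 0.001]
force: [-4.7, -1.1, 1.9]
width: 0.004
gripper_force: 2.3
```

Request:
arm_command:
  targets:
    - [[0,0.002,0,0,0,0],[0,0,0,0,0,0]]

```text
clock: 6.02
position: [0.4971, 0.1929, 0.0374]
ee_rot: [-2.053, -2.375, 0.005]
force: [-10.5, -1.6, 6.9]
width: 0.001
gripper_force: 5.5
```

Request:
arm_command:
  targets:
    - [[0,0.002,0,0,0,0],[0,0,0,0,0,0]]

```text
clock: 6.28
position: [0.4972, 0.1929, 0.0372]
ee_rot: [-2.051, -2.373, 0.01]
force: [-15.6, -3.0, 13.1]
width: 0.0
gripper_force: 8.5
```

Request:
arm_command:
  targets:
    - [[0,0.002,0,0,0,0],[0,0,0,0,0,0]]

```text
clock: 6.52
position: [0.4974, 0.1929, 0.0371]
ee_rot: [-2.049, -2.372, 0.014]
force: [-21.6, -3.7, 18.6]
width: 0.005
gripper_force: 11.9
```

Request:
arm_command:
  targets:
    - [[0,-0.008,0,0,0,0],[0,-0.02,0,0,0,0],[0,-0.03,0,0,0,0],[0,0,0,0,0,0]]

```text
clock: 7.02
position: [0.4449, 0.1854, 0.0378]
ee_rot: [-2.054, -2.377, -0.0]
force: [0.9, -0.0, 0.3]
width: 0.005
gripper_force: 0.0
```

```bash
python3 - <<'E'
from h import *
from cell import arm
yaw=np.radians(8.5);ex=np.array([np.cos(yaw),np.sin(yaw)]);ey=np.array([-ex[1],ex[0]])
d=arm.get_image("top");np.savez("top2.npz",**d);P=cloud(d)
c=P[150:200,185:222].reshape(-1,3);x=c[:,:2]@ex;y=c[:,:2]@ey
for a in np.arange(.51,.57,.004):
    m=(x>a)&(x<a+.004)&(c[:,2]>.008)&(c[:,2]<.065)&(y>.043)&(y<.1)
    if m.any(): print(round(a,3),m.sum(),np.percentile(c[m,2],[10,50,90]).round(3),y[m].min().round(3),y[m].max().round(3))
e=arm.get_image("scene")
i=np.hstack([cv2.resize(d["pixels"][130:210,160:240],(400,400),interpolation=2),cv2.resize(e["pixels"][150:230,160:240],(400,400),interpolation=2)])
cv2.imwrite("pics/t2.png",i[:,:,::-1])
E
```

```text
0.534 4 [0.03  0.032 0.034] 0.089 0.096
0.538 4 [0.029 0.033 0.034] 0.088 0.095
0.542 27 [0.019 0.038 0.046] 0.058 0.095
0.546 14 [0.041 0.044 0.049] 0.058 0.092
0.55 27 [0.022 0.047 0.051] 0.044 0.085
0.554 19 [0.047 0.05  0.052] 0.044 0.084
0.558 14 [0.045 0.051 0.052] 0.043 0.086
0.562 18 [0.042 0.05  0.052] 0.043 0.089
0.566 17 [0.048 0.051 0.053] 0.043 0.088
```

View pics/t2.png

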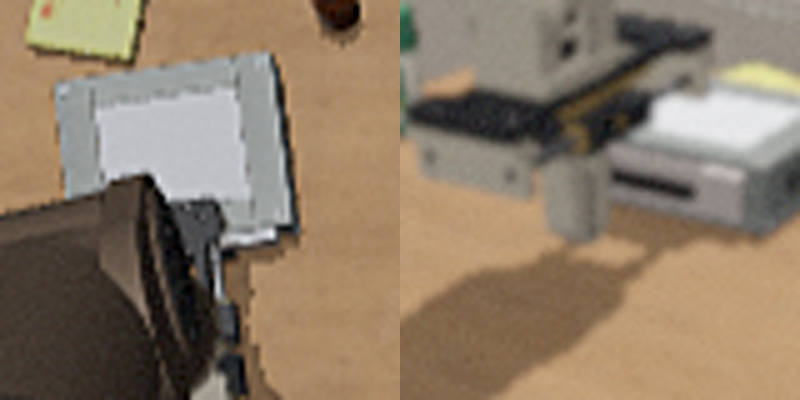

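The drawer is now flush: the front spans x 0.543–0.551, and the bar is at 0.535, as expected when home. Next is the tube.

Request:
arm_command:
  targets:
    - [[0,0,-0.04,0,0,0],[0,0,-0.04,0,0,-0.07],[0,0,-0.04,0,0,-0.07],[0,0,-0.04,0,0,-0.07],[0,0,0,0,0,0]]
  jaw: 0.055

```text
clock: 7.75
position: [0.4492, 0.1865, 0.201]
ee_rot: [1.792, 2.576, 0.011]
force: [-0.1, 1.2, -0.2]
width: 0.499
gripper_force: 0.0
```

```bash
python3 -c "
from h import *;from cell import arm
s=arm.observe();print(s['clock'],s['position'],s['joints'].round(2),s['width']);print(to(s,[.569,-.112,.2],20.6))"
```

```text
7.75 [0.4492258  0.18646111 0.20101143] [-0.78  0.25  0.34  1.99 -0.11  0.91 -0.03] 0.4991658996887301
('turn', array([ 0.0078, -0.0012, -0.0046]), 'shift after turn', array([-0.3215,  0.0071,  0.001 ]))
```

Request:
arm_command:
  targets:
    - [[-0.04,0.001,0,0.0078,0,-0.0046],[-0.04,0.001,0,0,0,0],[-0.04,0.001,0,0,0,0],[-0.04,0.001,0,0,0,0],[-0.04,0.001,0,0,0,0],[-0.04,0.001,0,0,0,0],[-0.04,0.001,0,0,0,0],[-0.04,0,0,0,0,0],[0,0,0,0,0,0]]

```text
clock: 8.88
position: [0.5658, -0.116, 0.197]
ee_rot: [-1.795, -2.575, 0.013]
force: [-0.1, 0.0, 0.5]
width: 0.599
gripper_force: 0.0
```

```bash
python3 - <<'E'
from h import *;from cell import arm
s=arm.observe();print(s['clock'],s['position'],s['joints'].round(2),s['width']);print(to(s,[.569,-.112,.094],20.6))
d=arm.get_image("wrist");np.savez("w.npz",**d);cv2.imwrite("pics/w.png",d["pixels"][:,:,::-1])
E=d["T_tool_cam"];T=np.eye(4);T[:3,:3]=R.from_rotvec(s["ee_rot"]).as_matrix();T[:3,3]=s["position"];W=T@E
d["rotation"]=R.from_matrix(W[:3,:3]).as_rotvec();d["xyz"]=W[:3,3]
P=cloud(d).reshape(-1,3);z=P[:,2]
for lo,hi in((.097,.11),(.055,.067)):
    m=(d["z_map"].ravel()>0)&(z>lo)&(z<hi)&(np.hypot(P[:,0]-.587,P[:,1]+.159)<.09)
    q=P[m]; print(m.sum(),q.mean(0) if m.any() else "", cv2.minAreaRect(np.float32(q[:,:2])) if m.any() else "")
E
```

```text
8.875 [ 0.56581285 -0.11602565  0.19701634] [-0.22  0.42  0.45  1.78 -0.21  0.99  0.67] 0.5985040567652758
('turn', array([-0.0082,  0.0027, -0.006 ]), 'shift after turn', array([0.0026, 0.0044, 0.103 ]))
699 [ 0.5711794  -0.11252394  0.10231767] ((0.5713768005371094, -0.11320707201957703), (0.023016026243567467, 0.023153847083449364), 21.987071990966797)
421 [ 0.58614112 -0.14983172  0.06040976] ((0.5804173350334167, -0.13643760979175568), (0.01922479085624218, 0.0691893994808197), 21.54627227783203)
```

View pics/w.png

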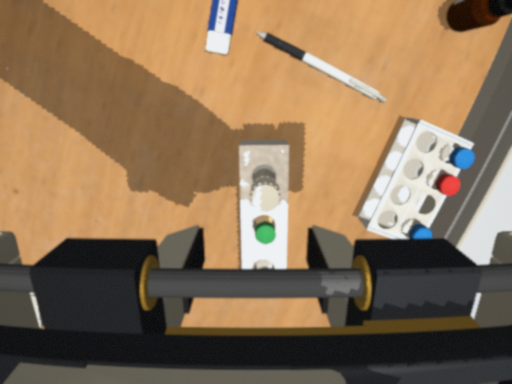

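The wrist view shows the tube cap at about (265,190) and the green vial at (265,232). They line up midway between the fingers.

Request:
arm_command:
  targets:
    - [[0.002,0.005,0,-0.008,0.003,-0.006],[0,0,0.02,0,0,0],[0,0,0.02,0,0,0],[0,0,0.02,0,0,0],[0,0,0.02,0,0,0],[0,0,0.015,0,0,0],[0,0,0.008,0,0,0],[0,0,0,0,0,0]]

```text
clock: 9.93
position: [0.5688, -0.1074, 0.0944]
ee_rot: [-1.778, -2.586, -0.003]
force: [1.1, -0.5, -1.0]
width: 0.597
gripper_force: 0.0
```

Request:
arm_command:
  targets:
    - [[0,0,0,0,0,0],[0,0,0,0,0,0],[0,0,0,0,0,0],[0,0,0,0,0,0],[0,0,0,0,0,0],[0,0,0,0,0,0]]
  jaw: 0.01
  newtons: 20

```text
clock: 10.68
position: [0.569, -0.1078, 0.0948]
ee_rot: [-1.78, -2.586, -0.003]
force: [0.1, 0.1, 1.8]
width: 0.238
gripper_force: 20.0
```

The grip is on the cap (21.9 mm), but about 5 mm off the pad centre. I'll open and re-centre.

Request:
arm_command:
  targets:
    - [[0,0,0,0,0,0],[0,0,0,0,0,0],[-0.0045,0,0,0,0,0],[0,0,0,0,0,0]]
  jaw: 0.045

```text
clock: 11.18
position: [0.5706, -0.1125, 0.0946]
ee_rot: [-1.78, -2.586, -0.003]
force: [0.1, -0.7, 0.2]
width: 0.49
gripper_force: 0.0
```

Request:
arm_command:
  targets:
    - [[0,0,0.002,0,0,0],[0,0,0,0,0,0],[0,0,0,0,0,0],[0,0,0,0,0,0],[0,0,0,0,0,0],[0,0,0,0,0,0]]
  jaw: 0.01
  newtons: 25

```text
clock: 11.92
position: [0.5705, -0.112, 0.0927]
ee_rot: [-1.779, -2.586, -0.003]
force: [-0.0, 0.0, -0.6]
width: 0.232
gripper_force: 25.0
```

Request:
arm_command:
  targets:
    - [[0,0,-0.004,0,0,0],[0,0,-0.008,0,0,0],[0,0,-0.01,0,0,0],[0,0,-0.015,0,0,0],[0,0,-0.02,0,0,0],[0,0,-0.03,0,0,0],[0,0,-0.03,0,0,0],[0,0,-0.03,0,0,0],[0,0,-0.02,0,0,0],[0,0,0,0,0,0]]

```text
clock: 13.18
position: [0.5715, -0.1128, 0.2619]
ee_rot: [1.78, 2.587, 0.006]
force: [0.7, 0.1, -0.8]
width: 0.228
gripper_force: 25.0
```

```bash
python3 -c "
from h import *;from cell import arm
s=arm.observe();print(s['clock'],s['position'],s['joints'].round(2),s['width']);print(to(s,[.55,.2,.25],19.4))"
```

```text
13.175 [ 0.57146583 -0.11281226  0.2618501 ] [-0.23  0.37  0.47  1.69 -0.18  1.13  0.65] 0.22807762139500573
('turn', array([ 0.0038, -0.0016,  0.0268]), 'shift after turn', array([0.3022, 0.0837, 0.0119]))
```

Request:
arm_command:
  targets:
    - [[0.02,0.006,0,0,0,0],[0.035,0.01,0,0,0,0],[0.035,0.01,0,0,0,0],[0.035,0.01,0,0,0,0],[0.035,0.01,0,0,0,0],[0.035,0.01,0,0,0,0],[0.035,0.01,0,0,0,0],[0.035,0.01,0,0,0,0],[0.028,0.01,0,0,0,0],[0,0,0,0,0,0]]

```text
clock: 14.42
position: [0.5451, 0.1949, 0.2594]
ee_rot: [-1.773, -2.589, -0.002]
force: [0.2, 0.4, -0.4]
width: 0.231
gripper_force: 25.0
```

Request:
arm_command:
  targets:
    - [[0,0,0,-0.08,0,0],[0,0,0,-0.08,0,0],[0,0,0,-0.08,0,0],[0,0,0,-0.08,0,0],[0,0,0,-0.08,0,0],[0,0,0,-0.08,0,0],[0,0,0,-0.08,0,0],[0,0,0,-0.08,0,0],[0,0,0,-0.08,0,0],[0,0,0,-0.065,0,0]]

```text
clock: 15.68
position: [0.5493, 0.181, 0.2586]
ee_rot: [1.502, 2.158, 0.752]
force: [-0.1, -0.6, -0.8]
width: 0.23
gripper_force: 25.0
```

```bash
cat > f.py <<'E'
from h import *;from cell import arm
s=arm.observe();Rm=R.from_rotvec(s['ee_rot']).as_matrix();z=Rm[:,2];p=s['position']
print(s['clock'],p,s['joints'].round(2),s['width'],s['gripper_force']);print('tilt',np.degrees(np.arccos(-z[2])),'foot',p+.085*z)
mid=p+.061*z; tgt=np.array([.587,.2065,p[2]+.061*z[2]+.125-(p+.085*z)[2]]);print('shift',(Rm.T@(tgt-mid)).round(4))
E
python3 f.py
```

```text
15.675 [0.54925842 0.18095835 0.2585791 ] [-0.52  0.08  0.05  2.26  0.65  0.15 -0.73] 0.23025523576010537 25.000238120555878
tilt 39.37067187282414 foot [0.60046316 0.19784844 0.19286914]
shift [ 0.0138 -0.0386  0.0557]
```

Request:
arm_command:
  targets:
    - [[0.002,-0.006,0.009,0,0,0],[0.002,-0.006,0.009,0,0,0],[0.002,-0.006,0.009,0,0,0],[0.002,-0.006,0.009,0,0,0],[0.002,-0.006,0.009,0,0,0],[0.002,-0.006,0.009,0,0,0],[0,0,0,-0.03,0,0],[0,0,0,-0.03,0,0],[0,0,0,-0.03,0,0],[0,0,0,0,0,0]]

```text
clock: 16.92
position: [0.5519, 0.1913, 0.1944]
ee_rot: [1.459, 2.094, 0.834]
force: [-0.3, 0.3, -0.9]
width: 0.233
gripper_force: 25.0
```

```bash
python3 f.py
```

```text
16.925 [0.55192718 0.19129412 0.19441471] [-0.08  0.26 -0.49  2.37  2.32  0.34 -2.4 ] 0.23306404716693324 25.000077188014984
tilt 44.37429911126355 foot [0.60834853 0.21000874 0.13365786]
shift [ 0.0037 -0.0092  0.003 ]
```

Request:
arm_command:
  targets:
    - [[0.002,-0.004,0.002,-0.005,0,0],[0.002,-0.005,0.001,-0.005,0,0],[0,0,0,0,0,0],[0,0,0,0,0,0],[0,0,0,0,0,0],[0,0,0,0,0,0]]

```text
clock: 17.68
position: [0.5475, 0.1952, 0.1873]
ee_rot: [1.452, 2.086, 0.847]
force: [0.6, 0.0, -0.5]
width: 0.232
gripper_force: 25.0
```

```bash
python3 f.py; python3 - <<'E'
from h import *;from cell import arm
e=arm.get_image("scene");d=arm.get_image("top")
i=np.hstack([cv2.resize(d["pixels"][110:210,140:240],(400,400),interpolation=2),cv2.resize(e["pixels"][110:230,160:280],(400,400),interpolation=2)])
cv2.imwrite("pics/fin.png",i[:,:,::-1]);print(arm.observe()["dq"].round(4))
E
```

```text
17.675 [0.54748642 0.19523689 0.18729328] [-0.07  0.28 -0.52  2.39  2.36  0.4  -2.45] 0.23238901197026007 24.999974370002747
tilt 45.124925700366425 foot [0.60461363 0.21433493 0.1273204 ]
shift [-0.0017 -0.0032  0.0001]
[-0.0009  0.0008 -0.0021 -0.0004  0.0007  0.0016 -0.0017]
```

View pics/fin.png

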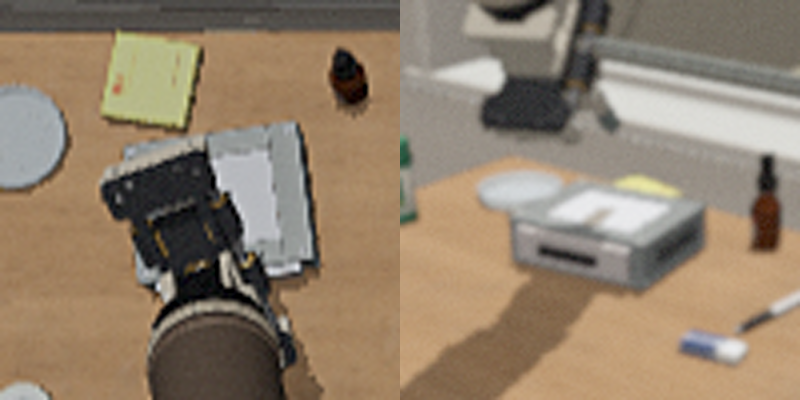

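The drawer is home, and the gripper is above the lamp at about (590,110) in the scene crop. The glass is hard to make out, so I'll zoom in.

```bash
python3 - <<'E'
from h import *;from cell import arm
e=arm.get_image("scene");w=arm.get_image("wrist")
i=np.hstack([cv2.resize(e["pixels"][105:205,175:255],(320,400),interpolation=2),cv2.resize(w["pixels"],(480,400),interpolation=2)])
cv2.imwrite("pics/fin2.png",i[:,:,::-1])
E
```

```text
(no output)
```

View pics/fin2.png

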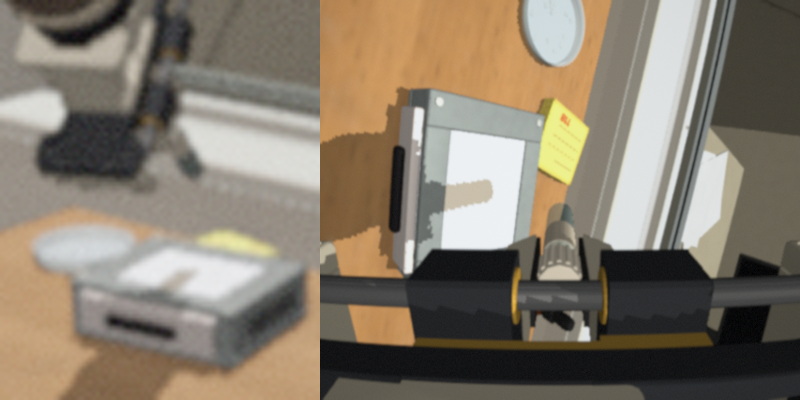

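The wrist view shows the tube held straight in the jaws: cap at (560,258), foot at (565,212). The spot on the window is the tube's shadow, and the drawer is home.

```bash
python3 f.py; python3 -c "
from cell import arm
print(arm.sign_off())"
```

```text
17.875 [0.5473929  0.19521468 0.18717679] [-0.07  0.28 -0.52  2.39  2.36  0.4  -2.45] 0.23215844673451863 25.00003606081009
tilt 45.11416773423682 foot [0.6045083  0.21431251 0.12719259]
shift [-0.0018 -0.0031  0.0001]
the job is handed in; nothing more can be done
None
```

I handed the job in at about 18 s: the drawer is fully home, and the tube is held still, cap up, leaning 45° over the middle of the window, with its lower end about 7.7 cm above it.

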